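Find the heavy side of the apple peeler's flywheel and hold it at the bottom

ROBOT

A 7-joint arm with a two-finger parallel gripper is mounted at the origin on the work surface. World frame = base frame: x ahead of the robot, y to its left, z up, the work surface at z = 0. Lengths are in m, angles in rad, forces in N, time in s.
With the tool pointing down it reaches from about 0.425 to 0.925 m from the base axis. Payload 6.8 kg.
Tool frame: the origin (TCP) lies on the front face of the gripper's body, between the roots of the fingers; the fingertips stand 73 mm ahead of it and the grasp point (between the pads) lies 54 mm ahead of it (env.nose_length is the distance from the TCP to the fingertips, in m); z points along the fingers, y is the direction in which the jaws open and shut (so a half turn about z gives the same grasp; the last joint's range is limited). The gripper opens to 85 mm and grips with 20 to 120 N. Pads are 22 mm wide; open, the fingers measure 114 mm over their backs; the gripper's body (76 mm by 85 mm) begins 54 mm behind the grasp point. The pads swing forward as they close: fully open they stand 13 mm farther back than shut.
Start: joints at [-1.453, 0.477, 0.022, 1.555, -0.011, 1.109, -0.083], TCP at [0.151, 0.658, 0.304] pointing down, gripper open.
Joint ranges: [-2.96, 2.96], [-0.34, 2.1], [-1.41, 1.46], [0.24, 2.44], [-1.37, 4.51], [0.17, 1.92], [-2.96, 2.96]. Speed limits (rad/s): [2.39, 2.39, 3.14, 3.14, 3.14, 3.14, 3.14].

INTERFACE

Orientations are given as a unit quaternion [w, x, y, z].
In Python, from cell import env, kin, camera, calibration, job gives the robot as it stands. The module is installed in compiled form; this text tells all that it offers. Calls block until the motion is done:
- env.reach(position, orientation): joint-space move of the TCP to a pose.
- env.movel(position, velocity=0.15, rot=None, stop_force=None): straight line of the TCP; rot=None keeps the orientation; velocity is the mean speed in m/s. With stop_force (N) it stops when the force on the tool has changed by that much, and returns True; else False.
- env.goto_joints(angles): joint-space move.
- env.grip(opening, f_grip=None): finger opening in m; f_grip is the grip in N (None keeps the last); returns when the fingers have stopped.
- env.dwell(seconds).
- kin.inverse_kinematics(position, orientation): joint angles nearest the present ones, or None.
- env.get_state(): the state.
- camera(name): name is "side" or "top"; returns (picture, depth): 420x560x3 uint8, blue, green, red; 420x560 float32, m along the optical axis (not along the pixel's ray), 0 where there is no reading.
- calibration(name): a dict with "fx", "fy", "cx", "cy" (pixels), "rvec" (rotation vector, rad) and "tvec" (3), from world to camera coordinates, as OpenCV has them. Camera axes: x right, y down, z forward; pixel columns grow to the right and rows downward; lengths in m; the calibration is good to about 2 mm. A picture is of the moment at which its call begins. calibration takes no time and is no camera call.
A pose or a line that the arm cannot do raises env.PlanningError and nothing moves.
- job.job_done(): hands the job in, once; it reports no verdict.
The state is a dict: "time": time; "qpos": joint angles; "joint_velocities": joint speeds; "joint_torque": joint torques, N m; "tcp_pos": TCP position; "orientation": TCP orientation; "force": force on the tool from outside, world axes, zero at the start; "torque": the same for the moment, N m; "opening": finger opening in m.
Only numpy, scipy, OpenCV 4.12 (cv2) and the standard library are available. Lean on these libraries where they do the work, as an engineer would, in place of code of your own. Each camera call takes 0.05 s, during which the arm holds its last target. There are 200 camera calls.

TASK

First turn the apple-peeling machine's speed dial fully anticlockwise to its stop, so that it is off. Then take the flywheel by its red handle and turn it by hand, at least half a turn and best a whole one, to feel which side of it is heavy, and bring that heavy side to the very bottom. Finish while still holding the handle between the fingers, keeping the wheel still there (I will clip the balance weight on opposite), and leave everything else on the table where it is.

Things in the scene. Friction and masses are not known exactly. Their poses are not given: they have to be found in the camera images.
- dial (a joint): Angle of the black speed dial (rad), seen from above: 0 = fully anticlockwise, at the end stop, off; grows as it turns clockwise, up to 4.7. It starts between 0.7 and 1.4. It turns stiffly (0.04 N m) and stays where it is left.
- dial_grip (a point): Point on the dial's upright axis at the height to grip, 82 mm above the table. The dial is a black round foot, 44 mm wide, its top 59 mm above the table, carrying an upright bar 42 mm long and 14 mm wide that reaches up to 89 mm. The bar lies along this point's x axis, which turns with the dial; a white mark is on its -x half.
- control: Fixed white speed control box, 110 x 100 x 45 mm high, with the dial in the middle of its top. Origin at the centre of its underside. At dial value 0 the dial's bar lies along this box's x axis, at value q it is turned by -q about z from it.
- wheel_axis (a point): Centre of the flywheel, on its level axis, 170 mm above the table. x points along the axis from the wheel into the machine, z up; it does not turn with the wheel. The flywheel is a steel disc with a grey face, 170 mm in diameter, from x = -13 to +13 mm; the red handle sticks out on the -x side, where there is nothing else.
- machine: Fixed apple-peeling machine: white housing with green sides, 130 x 120 x 218 mm high, on a dark steel foot 200 x 150 mm, with a fork for the apple on the far side. Origin on the table below the flywheel's centre, same axes as wheel_axis. The housing begins at x = +30 mm and is narrower than the wheel.
- wheel (a joint): Angle of the flywheel (rad), unlimited, any value at the start: 0 = red handle straight above the axis; grows clockwise as seen by someone facing the handle side (looking along wheel_axis +x). Handle centre in the wheel_axis frame: x = -65 mm, y = -60 mm * sin(angle), z = 60 mm * cos(angle).
- wheel_face (a point): Middle of the wheel's handle-side face. Hidden in the disc, at an unknown place round it (new each time), is a weight; else the wheel with handle is in balance. It pulls its side down with up to 0.23-0.37 N m (3.9-6.2 N at the handle), varying as a sine over a turn. The bearing rubs with a steady 0.42 N m (7 N at the handle) either way, so the wheel stays where left: feel the push needed.
- handle: Red handle: a round sleeve, 20 mm diameter, 80 mm long, spinning freely on a pin parallel to the wheel's axis and 60 mm off it. Origin at its centre, 110 to 230 mm high depending on the wheel's angle; x along the wheel's axis. It covers 25 to 105 mm out from the disc's middle plane; a gripper pointing down clears the disc if it takes the sleeve at its centre or farther out.
- plate: Bystander: white plate, 180 mm wide, 20 mm high. Origin under its centre.
- apple: Bystander: green apple, 76 mm wide, 78 mm high with its stalk. Origin under its centre.
- apple_red: Bystander: red apple, same size. Origin under its centre.
- bowl: Bystander: red bowl, 130 mm wide, 55 mm high. Origin under its centre.
- mug: Bystander: blue mug, 82 mm wide, 95 mm high, with a handle. Origin under its centre.
- tub: Bystander: blue open tub, 150 x 110 x 60 mm high. Origin under its centre.
- spoon: Bystander: wooden-handled spoon, 200 mm long, lying on the table. Origin under its middle.
Not all that is in view belongs to the job. What is shaped like the control but turquoise is not meant.

How it is judged:
On the way, in this order (a step that is already met when the one before it is completed fails the run):
1. the speed dial is turned fully anticlockwise to its stop (value of joint dial below 0.12 rad), for 0.2 s.
2. held by its handle, the flywheel has been turned a third of a turn or more from where it started (handle 105 mm or more from its starting place) (distance of handle from where it was at the start of the episode above 0.105 m and contact force between handle and the fingers above 0.3 N).
At the end, for the whole second after the job is handed in: The dial is at its anticlockwise stop (within 0.12 rad), the flywheel's heavy side is within 0.35 rad of straight down, the wheel stands still (under 0.1 rad/s) and the fingers still hold the red handle (more than 1 N of contact) (value of joint dial below 0.12 rad and height (world z) of core_c0 below 0.123 m and contact force between handle and the fingers above 1 N and velocity of joint wheel between -0.1 and 0.1 rad/s); the arm keeps its last pose, push and grip.
It fails at once if a bystander is pushed more than 25 mm from its place (distance of any of plate, apple, apple_red, bowl, mug, tub, spoon from where it was at the start of the episode above 0.025 m).
It also fails if it takes over 72 s, if anything falls off the work surface, if the arm or the gripper's body presses on something with over 40 N, if the wrist force passes 120 N, or if a joint passes its speed limit or range.

## Working session

There is one attempt and no reset: what is moved stays moved. The work goes in short steps, each a Python script; the robot and the scene stay as the last script left them, time stands still between calls to the robot, and variables do not carry over. Pictures are saved under pics/ and viewed, about 8 in all and at most 12, crops included, and the job is handed in when it is done.

```bash
mkdir -p pics; cat > h.py <<'E'
import numpy as np, cv2
from cell import env, kin, camera, calibration, job
def cal(n):
    c=calibration(n); R=cv2.Rodrigues(np.array(c["rvec"],float))[0]; return c,R,np.array(c["tvec"],float).ravel()
def ray(n,u,v):
    c,R,t=cal(n); d=R.T@np.array([(u-c["cx"])/c["fx"],(v-c["cy"])/c["fy"],1.]); return -R.T@t,d
def onz(n,u,v,z):
    o,d=ray(n,u,v); return o+d*(z-o[2])/d[2]
def cloud(n,depth):
    c,R,t=cal(n); v,u=np.mgrid[:depth.shape[0],:depth.shape[1]]
    P=np.stack([(u-c["cx"])/c["fx"]*depth,(v-c["cy"])/c["fy"]*depth,depth],-1)
    return (P-t)@R
E
python3 - <<'E'
from h import *
for n in("side","top"):
    p,d=camera(n); cv2.imwrite(f"pics/{n}0.png",p); np.savez(f"pics/{n}0.npz",p=p,d=d)
    c,R,t=cal(n); print(n,c,-R.T@t,R[2])
print(env.get_state())
E
```

```text
side {'fx': 505.8376223572142, 'fy': 505.8376223572142, 'cx': 270.4254093764142, 'cy': 210.89646525478025, 'rvec': array([ 2.18531788, -0.8690921 ,  0.36037244]), 'tvec': array([-0.46349428,  0.33167494,  1.33246332])} [-0.15991328 -0.87102726  1.1471848 ] [ 0.49200382  0.53898992 -0.68368275]
top {'fx': 470.65895991466186, 'fy': 470.65895991466186, 'cx': 283.8715138615141, 'cy': 206.7128136299214, 'rvec': array([ 2.13191061, -2.12311169,  0.16769247]), 'tvec': array([-0.09321068,  0.60456695,  1.47196379])} [ 0.34842079 -0.10948459  1.55160655] [ 0.16846533  0.0123299  -0.98563046]
{'time': 0.1, 'qpos': array([-1.45313067,  0.47772591,  0.02238988,  1.55634846, -0.01148371,
        1.10931053, -0.08309677]), 'joint_velocities': array([ 4.32334153e-04, -2.81733413e-03,  1.17948991e-03, -8.14680082e-04,
        1.37044558e-03, -1.15833707e-03, -8.39501275e-05]), 'joint_torque': array([ 3.95726369e-03, -5.97757888e+01,  1.61300205e+00, -2.81951147e+01,
        1.27003514e-02,  5.08462836e-03,  2.12374038e-07]), 'tcp_pos': array([0.15104083, 0.65745854, 0.30301983]), 'orientation': array([-1.50493701e-05,  1.12648867e-01,  9.93634511e-01, -8.31642851e-04]), 'force': array([0.17824453, 0.49725751, 0.10174343]), 'torque': array([-0.04319399, -0.04748896,  0.02439168]), 'opening': 0.08564978433011265}
```

View pics/top0.png

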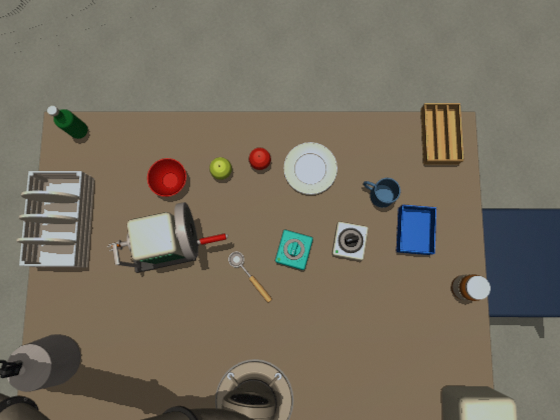

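View pics/side0.png

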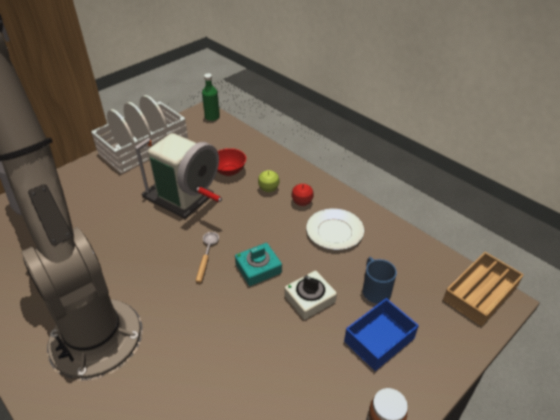

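The top view shows two candidates: the white box with a black dial at (350,240) and a turquoise lookalike at (294,250). White fits the description. The wheel is at (186,233), with its red handle at (212,239). Next I'll measure both and confirm with a crop.

```bash
python3 - <<'E'
from h import *
A=np.load("pics/top0.npz"); p,d=A["p"],A["d"]; S=np.load("pics/side0.npz")
C=cloud("top",d); hsv=cv2.cvtColor(p,cv2.COLOR_BGR2HSV)
# box top by height around control
w=np.zeros(d.shape,bool); w[215:268,325:375]=1
m=w&(C[...,2]>.035)&(C[...,2]<.056)
print("box top z",np.median(C[m][:,2]))
mm=w&(C[...,2]>.035)
r=cv2.minAreaRect(C[mm][:,:2].astype(np.float32)); print("box rect",r)
foot=w&(C[...,2]>.053)&(C[...,2]<.065); bar=w&(C[...,2]>.075)
for n,q in(("foot",foot),("bar",bar)):
    print(n,q.sum(),cv2.minAreaRect(C[q][:,:2].astype(np.float32)),C[q].mean(0))
for n,B in(("top",A),("side",S)):
    C2=cloud(n,B["d"]); hv=cv2.cvtColor(B["p"],cv2.COLOR_BGR2HSV)
    red=((hv[...,0]<6)|(hv[...,0]>174))&(hv[...,1]>150)&(hv[...,2]>60)
    w2=np.zeros(red.shape,bool)
    if n=="top": w2[225:255,195:235]=1
    else: w2[180:210,190:230]=1
    q=red&w2; P=C2[q]; mu=P.mean(0); u,s,vt=np.linalg.svd(P-mu); t=(P-mu)@vt[0]
    print(n,"handle",q.sum(),mu,vt[0],mu+vt[0]*np.percentile(t,1),mu+vt[0]*np.percentile(t,99))
# wheel pixels: top rim high points and side face
w3=np.zeros(d.shape,bool); w3[195:275,165:215]=1
q=w3&(C[...,2]>.23); print("wheel/above .23",q.sum(),C[q].mean(0),C[q].min(0),C[q].max(0))
q=w3&(C[...,2]>.205)&(C[...,2]<.227);print("roof",q.sum(),C[q].mean(0))
a=cv2.resize(p[205:275,315:385],(400,400),interpolation=2); b=cv2.resize(p[195:275,150:240],(450,400),interpolation=2)
c=S["p"]; e=cv2.resize(c[265:325,275:345],(350,300)); cv2.imwrite("pics/c.png",np.hstack([a,b])[:, :800])
E
```

```text
box top z 0.04521376535464793
box rect ((0.4312435984611511, -0.2523370385169983), (0.1299724280834198, 0.30359992384910583), 53.28019714355469)
foot 131 ((0.495908260345459, -0.30143308639526367), (0.06285229325294495, 0.0674823671579361), 84.94880676269531) [ 0.49648616 -0.30081743  0.05700239]
bar 71 ((0.434069961309433, -0.21092353761196136), (0.02229783497750759, 0.2645852863788605), 35.35861587524414) [ 0.48563044 -0.28577835  0.21105826]
top handle 160 [0.49110038 0.12314454 0.14116249] [-0.09702752 -0.16444281  0.98160288] [0.50475623 0.14628855 0.00300975] [0.43417652 0.02666964 0.71704682]
side handle 131 [0.48051174 0.10875973 0.14136119] [-0.41221723 -0.63838668  0.65003031] [0.54297547 0.20549517 0.04286139] [ 0.03457871 -0.58184145  0.84455836]
wheel/above .23 437 [0.50370965 0.18208462 0.29955748] [ 0.34842079 -0.10948459  0.23082663] [0.57242744 0.22020772 1.55160655]
roof 499 [0.49723646 0.22107244 0.21558357]
```

View pics/c.png

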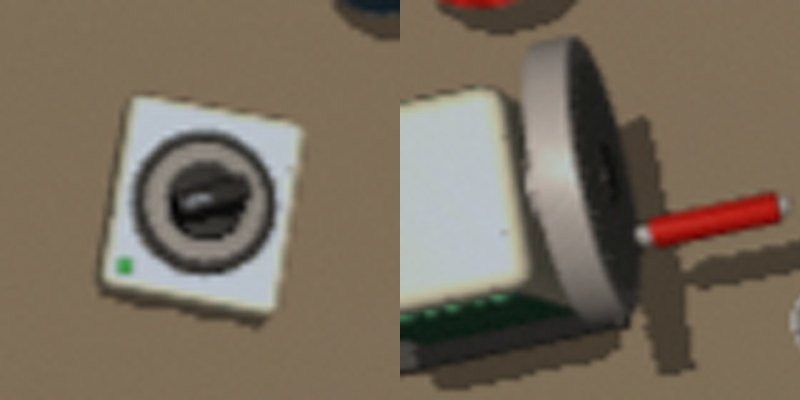

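The crop confirms the white box, with the bar's white mark on its left half. My depth clouds included invalid zero readings, so I'll redo the measurement with them filtered out.

```bash
python3 - <<'E'
from h import *
A=np.load("pics/top0.npz"); S=np.load("pics/side0.npz")
for n,B,wb,wh,wd in(("top",A,(215,268,325,375),(225,255,190,235),(195,275,160,215)),("side",S,(260,325,275,345),(180,210,190,230),(130,205,170,225))):
    p,d=B["p"],B["d"]; C=cloud(n,d); hv=cv2.cvtColor(p,cv2.COLOR_BGR2HSV); Z=C[...,2]
    def win(w): m=np.zeros(d.shape,bool); m[w[0]:w[1],w[2]:w[3]]=1; return m&(d>.2)&(Z<.4)
    w=win(wb); m=w&(Z>.041)&(Z<.05); P=C[m]
    r=cv2.minAreaRect(P[:,:2].astype(np.float32)); print(n,"box",m.sum(),r, np.median(P[:,2]))
    for lo,hi in((.053,.065),(.08,.095)):
        q=w&(Z>lo)&(Z<hi); X=C[q]; print("  z",lo,q.sum(),X.mean(0),cv2.minAreaRect(X[:,:2].astype(np.float32)))
    red=((hv[...,0]<6)|(hv[...,0]>174))&(hv[...,1]>150)&(hv[...,2]>60)
    P=C[red&win(wh)&(Z>.08)]; mu=np.median(P,0); P=P[np.linalg.norm(P-mu,axis=1)<.06]; mu=P.mean(0);vt=np.linalg.svd(P-mu)[2]; t=(P-mu)@vt[0]
    print("  handle",len(P),mu,vt[0],mu+vt[0]*t.min(),mu+vt[0]*t.max())
    w=win(wd); q=w&(Z>.235); print("  rim top",q.sum(),C[q].mean(0),cv2.minAreaRect(C[q][:,:2].astype(np.float32)))
    q=w&(Z>.205)&(Z<.226)&(hv[...,1]<70)&(hv[...,2]>150); print("  roof",q.sum(),cv2.minAreaRect(C[q][:,:2].astype(np.float32)))
    if n=="side":
        np.save("pics/wd.npy",C[w&(Z>.09)&~red])
E
```

```text
top box 614 ((0.49886125326156616, -0.30178192257881165), (0.09967150539159775, 0.1096501275897026), 80.29122924804688) 0.04505335823221912
  z 0.053 131 [ 0.49648616 -0.30081743  0.05700239] ((0.495908260345459, -0.30143308639526367), (0.06285229325294495, 0.0674823671579361), 84.94880676269531)
  z 0.08 60 [ 0.49875182 -0.30236806  0.08775005] ((0.4983903467655182, -0.3022686839103699), (0.013906887732446194, 0.042004119604825974), 15.726675033569336)
  handle 153 [0.49284042 0.12545501 0.12727498] [-0.21150254  0.97735874 -0.00604711] [0.50116917 0.08696765 0.12751311] [0.48489048 0.16219186 0.12704769]
  rim top 373 [0.51108712 0.19487699 0.24738092] ((0.5124210119247437, 0.1961076259613037), (0.10999370366334915, 0.026964984834194183), 12.668725967407227)
  roof 489 ((0.5010066032409668, 0.24172748625278473), (0.11536853015422821, 0.04098189249634743), 2.8712258338928223)
side box 750 ((0.5061477422714233, -0.2630175054073334), (0.19212009012699127, 0.11091699451208115), 78.20330810546875) 0.04607421117087257
  z 0.053 155 [ 0.4876924  -0.31133918  0.05747477] ((0.49241772294044495, -0.3067110776901245), (0.07938184589147568, 0.0675358846783638), 1.8836063146591187)
  z 0.08 89 [ 0.49642408 -0.30761541  0.08843302] ((0.4978756308555603, -0.30729910731315613), (0.015952380374073982, 0.04274190962314606), 13.411491394042969)
  handle 127 [0.4893748  0.12253323 0.1276623 ] [ 0.15459069 -0.98791115  0.01154444] [0.4815545  0.17250886 0.1270783 ] [0.49547526 0.08354828 0.12811786]
  rim top 288 [0.50400475 0.18727411 0.24698174] ((0.5095108151435852, 0.19337277114391327), (0.11721495538949966, 0.034116897732019424), 12.252740859985352)
  roof 482 ((0.5131648778915405, 0.2683202028274536), (0.15616580843925476, 0.07890306413173676), 54.76168441772461)
```

Estimates so far:
- **Control box:** at (0.499, -0.302), yaw -9.7°. The dial bar is at -74.3°, so q ≈ 1.13.
- **Wheel:** centre at (0.512, 0.196), axis yaw about 102.5°, handle angle about -2.54 rad.

Next I'll turn the dial.

```bash
cat >> h.py <<'E'
def down(deg): a=np.radians(deg)/2; return np.array([0,np.cos(a),np.sin(a),0])
def st(): s=env.get_state(); return s
E
python3 - <<'E'
from h import *
D=np.array([.4986,-.3022]); 
for psi in(-74.3,-6,105.7,174):
    print(psi,kin.inverse_kinematics([*D,.136],down(psi)))
p=st()["tcp_pos"]; env.movel([p[0],p[1],.43],velocity=.25)
env.reach([*D,.40],down(105.7)); print(st()["time"],st()["tcp_pos"],st()["qpos"])
env.movel([*D,.136],velocity=.2); print(st()["time"],st()["force"])
env.grip(0.0,40); s=st(); print(s["time"],s["opening"],s["force"])
E
```

```text
-74.3 [-0.35460203  1.015442    1.26057176  1.95896863 -1.12182554  1.11558014
 -1.45796894]
-6 [-0.01012628  0.61716996  0.60515786  1.94014748 -0.50992397  0.74029765
 -0.78045742]
105.7 [-0.0333655   0.62776865  0.63927716  1.94158803 -0.54078757  0.748676
  1.19674618]
174 [-0.12000262  0.67733912  0.77190287  1.94676406 -0.66287296  0.78999651
  2.49745108]
4.3083 [ 0.4991651  -0.30149624  0.3998898 ] [-0.35552352  0.38868285  1.07034667  1.70723437 -0.35684656  1.25998335
  1.07061716]
5.775 [0.23364301 0.17721736 0.28449949]
6.425 0.012946511315184879 [-5.3014564   1.47994279  6.69395848]
```

```bash
python3 - <<'E'
from h import *
P=[.4986,-.3022,.136]
for psi in(122,140,157,168,173.5):
    try: env.movel(P,rot=down(psi),velocity=.1)
    except env.PlanningError as e: print("PE",e); env.reach(P,down(psi))
    s=st(); print(psi,s["time"],s["force"].round(1),s["torque"].round(2),np.degrees(2*np.arctan2(s["orientation"][2],s["orientation"][1])).round(1))
E
```

```text
122 6.8583 [-7.1  1.6  8.5] [0.14 1.37 0.03] 121.9
140 7.325 [-7.5  0.5  9. ] [-0.01  1.6   0.06] 139.9
157 7.775 [-8.7 -0.5  8.5] [-0.27  1.75  0.07] 156.9
168 8.1167 [-8.8 -2.2  7.5] [-0.36  1.8   0.01] 167.9
173.5 8.3667 [-7.7 -0.6  8.8] [-0.2   1.71 -1.63] 173.1
```

The torque rise at the end shows the stop was reached. I'll release, lift, check with a picture, and move over to the handle.

```bash
python3 - <<'E'
from h import *
env.dwell(.3); env.grip(.06); env.movel([.4986,-.3022,.40],velocity=.3)
R=102.5; a=np.radians(R); ax=np.array([np.cos(a),np.sin(a)]); ay=np.array([-np.sin(a),np.cos(a)])
c=np.array([.5124,.1961]); th=-2.54
h=c-ax*.067+ay*(-.06*np.sin(th)); print(h,.17+.06*np.cos(th))
env.grip(.085)
for psi in (102.5,-77.5): print(psi,kin.inverse_kinematics([*h,.42],down(psi)),kin.inverse_kinematics([*h,.17],down(psi)))
env.reach([*h,.42],down(102.5)); print(st()["time"],st()["force"],st()["qpos"].round(2))
p,d=camera("top"); cv2.imwrite("pics/t1.png",cv2.resize(p[205:275,315:385],(400,400),interpolation=2))
C=cloud("top",d); m=np.zeros(d.shape,bool); m[215:268,325:375]=1; Z=C[...,2]; m&=(d>.2)&(Z>.08)&(Z<.1)
print(cv2.minAreaRect(C[m][:,:2].astype(np.float32)))
E
```

```text
[0.49374901 0.12333845] 0.12053388267936668
102.5 [-0.7856656   0.0962981   0.45883078  1.81509471 -0.04503441  1.24041895
 -0.09589209] [-0.80019423  0.43296681  0.54019409  2.09276383 -0.34132572  0.70054857
  0.18164554]
-77.5 [-0.01785579  0.13076592 -0.38600259  1.76917915  0.05172684  1.2515705
  2.94263528] [-0.21758692  0.39369259 -0.1816549   2.05471762  0.1075407   0.70188055
  2.89188998]
12.45 [ 0.19173268 -0.53021342  0.09849189] [-0.79  0.1   0.46  1.82 -0.04  1.24 -0.1 ]
((0.49933233857154846, -0.30240151286125183), (0.01458369567990303, 0.04131656885147095), 80.64868927001953)
```

View pics/t1.png

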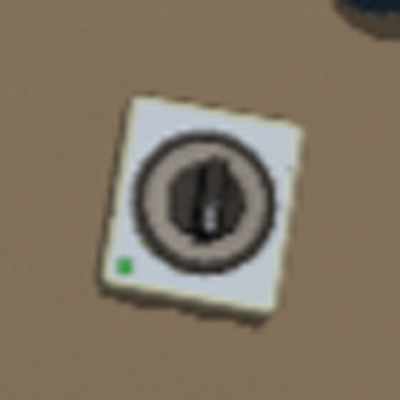

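The dial is at its stop: the bar is at -9.35° and the box at -9.7°, with the mark on the -x side. Now I'll grip the handle and try a few steps.

```bash
cat >> h.py <<'E'
A_=np.radians(102.5); AX=np.array([np.cos(A_),np.sin(A_),0]); AY=np.array([-np.sin(A_),np.cos(A_),0]); Cw=np.array([.5124,.1961,.17])
def hp(th,off=np.zeros(3)): return Cw-AX*.067+AY*(-.06*np.sin(th))+np.array([0,0,.06*np.cos(th)+.054])+off
def tang(th): return AY*(-np.cos(th))+np.array([0,0,-np.sin(th)])
def rad(th): return AY*(-np.sin(th))+np.array([0,0,np.cos(th)])
E
python3 - <<'E'
from h import *
th=-2.54
env.movel(hp(th),velocity=.2); s=st(); b=s["force"]; print(s["time"],b); np.save("bias.npy",b)
env.grip(0,40); s=st(); print(s["time"],s["opening"],s["force"]-b,s["torque"])
for i in range(4):
    th+=np.radians(10); env.movel(hp(th),velocity=.06); s=st(); f=s["force"]-b
    env.dwell(.1); f2=st()["force"]-b
    print(round(th,2),s["time"],"tan",(f@tang(th)).round(2),(f2@tang(th)).round(2),"rad",(f@rad(th)).round(2),"ax",(f@AX).round(2),(s["tcp_pos"]-hp(th)).round(4))
E
```

```text
13.875 [0.5347876  0.47080858 0.49580224]
14.4917 0.018914904929598145 [-4.076232   -1.09010113  4.82392233] [-0.07242728  0.69126821 -0.09361925]
-2.37 14.8167 tan 9.44 10.91 rad -1.34 ax -0.05 [-0.0009 -0.0002  0.0004]
-2.19 15.2417 tan 9.56 9.7 rad 1.82 ax 0.25 [-0.001  -0.0002  0.0005]
-2.02 15.6667 tan 8.93 8.69 rad 4.08 ax 1.1 [-0.0011 -0.0001  0.0007]
-1.84 16.0917 tan 9.15 9.13 rad 7.06 ax 1.69 [-0.0011 -0.0001  0.001 ]
```

```bash
python3 - <<'E'
from h import *
b=np.load("bias.npy"); th=-2.54+np.radians(40)
for dg in(-5,-5,5,5,10,10):
    th+=np.radians(dg); env.movel(hp(th),velocity=.06); s=st(); f=s["force"]-b
    print(dg,round(th,2),s["time"],"tan",(f@tang(th)).round(2),"rad",(f@rad(th)).round(2),"ax",(f@AX).round(2),((s["tcp_pos"]-hp(th))@tang(th)).round(4),s["opening"].round(4),s["torque"].round(2))
p,d=camera("top"); C=cloud("top",d); hv=cv2.cvtColor(p,cv2.COLOR_BGR2HSV)
cv2.imwrite("pics/t2.png",cv2.resize(p[180:280,140:260],(720,600),interpolation=2))
E
```

```text
Traceback (most recent call last):
AttributeError: 'float' object has no attribute 'round'
```

```bash
python3 - <<'E'
from h import *
b=np.load("bias.npy"); th=-2.54+np.radians(35)
for dg in(-5,-5,5,5,10,10):
    th+=np.radians(dg); env.movel(hp(th),velocity=.06); s=st(); f=s["force"]-b
    print(dg,round(th,2),s["time"],"tan",(f@tang(th)).round(2),"rad",(f@rad(th)).round(2),"ax",(f@AX).round(2),((s["tcp_pos"]-hp(th))@tang(th)).round(4),round(float(s["opening"]),4),s["torque"].round(2))
p,d=camera("top")
cv2.imwrite("pics/t2.png",cv2.resize(p[180:280,140:260],(720,600),interpolation=2))
E
```

```text
-5 -2.02 16.6917 tan -0.91 rad 5.39 ax 1.23 0.0006 0.0188 [ 0.19  1.02 -0.01]
-5 -2.1 16.9417 tan -0.39 rad 6.72 ax 2.44 0.0006 0.0188 [ 0.16  1.   -0.07]
5 -2.02 17.1917 tan 3.16 rad 6.85 ax 1.79 0.0009 0.0185 [ 0.1   1.32 -0.05]
5 -1.93 17.4417 tan 3.78 rad 6.81 ax 2.04 0.0012 0.0185 [ 0.11  1.56 -0.06]
10 -1.75 17.7667 tan 7.52 rad 8.78 ax 1.61 0.0016 0.0186 [ 0.02  2.   -0.02]
10 -1.58 18.0917 tan 7.08 rad 11.45 ax 2.54 0.0018 0.0187 [ 0.07  2.23 -0.01]
```

View pics/t2.png

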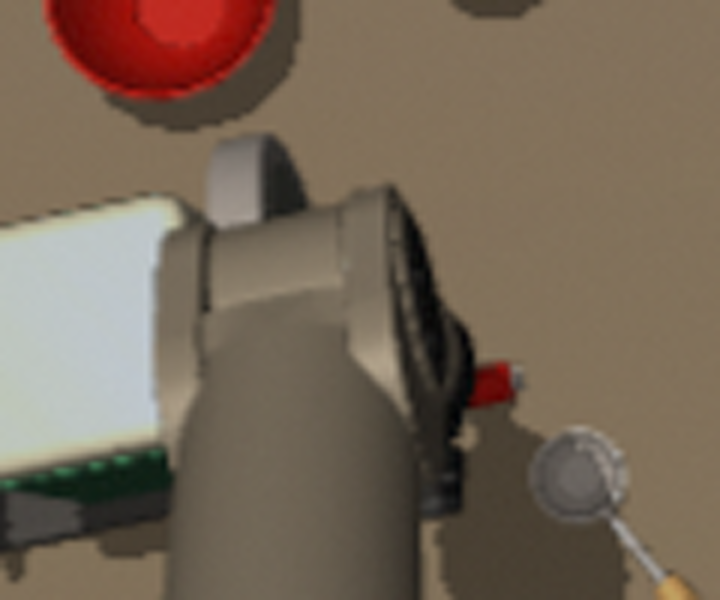

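The tool coasts ahead of its target at each stop. The wheel's inertia at that speed dominates the at-rest readings, so I'll do the full turn slowly enough that friction and gravity set the force.

```bash
cat > sweep.py <<'E'
from h import *
import sys
def sweep(th,n,step,v,off=np.zeros(3)):
    out=[]
    for i in range(n):
        th+=np.radians(step); env.movel(hp(th,off),velocity=v); s=st(); f=s["force"]-np.load("bias.npy")
        out.append([th,f@tang(th),f@rad(th),f@AX,s["time"],s["opening"],(s["tcp_pos"]-hp(th,off))@tang(th)])
    return np.array(out)
E
python3 - <<'E'
from sweep import *
np.set_printoptions(suppress=True,precision=3)
th=-2.54+np.radians(55)
o=sweep(th,10,15,.025); np.save("s1.npy",o); print(o)
E
```

```text
[[ -1.318  -4.35    5.791   2.208  18.917   0.019   0.001]
 [ -1.056  -6.334   4.513   2.576  19.692   0.018   0.001]
 [ -0.795  -8.336  -0.26    1.664  20.467   0.019   0.   ]
 [ -0.533  -9.11   -3.433   3.103  21.242   0.019  -0.001]
 [ -0.271  -8.827  -3.331   2.524  22.017   0.019  -0.002]
 [ -0.009 -10.084  -3.145   2.47   22.792   0.019  -0.002]
 [  0.253  -9.38   -4.432   1.427  23.567   0.018  -0.002]
 [  0.514  -7.346  -5.867   0.933  24.342   0.018  -0.002]
 [  0.776  -7.101  -7.295   2.037  25.117   0.019  -0.002]
 [  1.038  -6.724  -8.111   0.108  25.892   0.018  -0.002]]
```

```bash
python3 - <<'E'
from sweep import *
np.set_printoptions(suppress=True,precision=3)
o=np.load("s1.npy"); o2=sweep(o[-1,0],14,15,.025); np.save("s2.npy",o2); print(o2)
d=np.vstack([o,o2])
for k in(0,2,4):
    e=d[k:]; M=np.c_[np.ones(len(e)),np.sin(e[:,0]),np.cos(e[:,0])]; x,r,_,_=np.linalg.lstsq(M,e[:,1],rcond=None)
    print(k,x,"amp",np.hypot(x[1],x[2]),"rms",np.sqrt(r/len(e)),"phi",np.arctan2(-x[2],x[1]))
    print("  rad",np.linalg.lstsq(M,e[:,2],rcond=None)[0])
E
```

```text
[[  1.3    -4.454  -8.492   0.741  26.667   0.019  -0.002]
 [  1.562  -2.908 -10.3     0.73   27.442   0.019  -0.002]
 [  1.823  -2.732 -10.169   0.215  28.217   0.018  -0.002]
 [  2.085  -2.533 -11.391  -0.043  28.992   0.019  -0.003]
 [  2.347  -1.262 -10.05    0.897  29.767   0.018  -0.003]
 [  2.609  -3.456  -6.177   0.681  30.542   0.019  -0.005]
 [  2.871  -2.487  -5.824  -0.315  31.317   0.019  -0.001]
 [  3.132  -1.038  -8.044  -0.989  32.092   0.018   0.   ]
 [  3.394   1.424  -6.371  -1.614  32.867   0.019   0.   ]
 [  3.656   4.111  -5.636  -0.609  33.642   0.019   0.   ]
 [  3.918   4.794  -0.587   0.926  34.417   0.019   0.   ]
 [  4.18    5.189   4.384   1.626  35.192   0.019   0.   ]
 [  4.441  -1.472   6.907   2.55   35.967   0.019   0.   ]
 [  4.703  -1.493   7.585   2.049  36.742   0.019   0.   ]]
0 [-3.58  -1.387 -5.253] amp 5.43336507189572 rms [2.073] phi 1.8288452534134583
  rad [-3.739 -7.184  1.216]
2 [-3.459 -1.606 -5.158] amp 5.402409365647837 rms [2.13] phi 1.8726007084411007
  rad [-3.942 -6.807  1.074]
4 [-3.109 -2.087 -4.679] amp 5.123580437489541 rms [2.066] phi 1.9903531899797875
  rad [-3.486 -7.412  1.715]
```

```bash
python3 - <<'E'
from sweep import *
np.set_printoptions(suppress=True,precision=3)
d=np.vstack([np.load("s1.npy"),np.load("s2.npy")])
o=sweep(d[-1,0],22,-15,.023,AY*.0012); np.save("s3.npy",o); print(o)
f=d[2:]; r=o[2:]
def fit(X,cols):
    x,res,_,_=np.linalg.lstsq(cols,X,rcond=None); return x,np.sqrt(res/len(X))
b=lambda t:np.c_[np.sin(t),np.cos(t)]
e=np.vstack([f,r]); sg=np.r_[np.ones(len(f)),-np.ones(len(r))]
for nm,cols in(("plain",np.c_[sg,b(e[:,0])]),("const",np.c_[sg,np.ones(len(e)),b(e[:,0])])):
    x,s=fit(e[:,1],cols); p,q=x[-2:]; print(nm,x,s,"target",np.arctan2(q,-p) if 0 else (np.pi-np.arctan2(q,p)))
print("rev only",fit(r[:,1],np.c_[np.ones(len(r)),b(r[:,0])]))
E
```

```text
[[ 4.441  4.478  5.885  2.296 37.567  0.019  0.001]
 [ 4.18   4.786  4.941  1.576 38.4    0.018  0.001]
 [ 3.918  7.294  3.431  1.698 39.233  0.018  0.001]
 [ 3.656  7.806  1.874  0.974 40.067  0.019  0.001]
 [ 3.394  8.812 -0.92   1.052 40.9    0.019  0.001]
 [ 3.132 10.056 -3.08   0.656 41.733  0.018  0.001]
 [ 2.871  8.798 -1.952  1.803 42.567  0.019  0.002]
 [ 2.609  9.754  2.231  0.307 43.4    0.018  0.002]
 [ 2.347  8.515  0.015 -0.729 44.233  0.019 -0.001]
 [ 2.085  6.754 -3.75  -1.271 45.067  0.018 -0.001]
 [ 1.823  5.628 -5.679 -3.076 45.9    0.019 -0.001]
 [ 1.562  3.182 -3.958 -2.821 46.733  0.019 -0.001]
 [ 1.3    2.735 -3.542 -4.292 47.567  0.018 -0.001]
 [ 1.038  0.465 -3.587 -5.98  48.4    0.018 -0.001]
 [ 0.776  1.261 -5.496 -5.044 49.233  0.019 -0.001]
 [ 0.514  0.186 -4.123 -5.467 50.067  0.019 -0.   ]
 [ 0.253 -0.026 -4.936 -5.333 50.9    0.019 -0.   ]
 [-0.009  0.209 -4.704 -5.619 51.733  0.019  0.   ]
 [-0.271  0.39  -5.454 -4.28  52.567  0.018  0.001]
 [-0.533  1.471 -2.213 -4.515 53.4    0.018  0.003]
 [-0.795  2.475  5.281 -5.533 54.233  0.018  0.003]
 [-1.056  2.892  6.771 -4.653 55.067  0.019  0.002]]
plain [-4.096 -0.943 -4.935] [1.783] target 4.901294236227727
const [-4.136  0.646 -1.142 -4.929] [1.668] target 4.940078002109442
rev only (array([ 4.649, -0.485, -4.637]), array([0.705]))
```

The two sweep directions and the local zero crossings put the heavy side at the bottom at a handle angle of about -1.31 to -1.61, centred near -1.47. The fitted amplitude is about 5 N, inside the stated 3.9–6.2 N. I'll move there and check.

```bash
python3 - <<'E'
from sweep import *
np.set_printoptions(suppress=True,precision=3)
print(sweep(-1.056,2,np.degrees((-1.47+1.056)/2),.02,AY*.0012))
env.dwell(.5); s=st(); print(s["time"],s["tcp_pos"]-hp(-1.47,AY*.0012),s["opening"],s["force"],abs(s["joint_velocities"]).max())
p,d=camera("side"); cv2.imwrite("pics/s2.png",cv2.resize(p[80:340,100:440],(784,600),interpolation=2))
E
```

```text
[[-1.263  3.21   6.435 -5.355 55.833  0.019  0.001]
 [-1.47   3.919  6.049 -4.275 56.6    0.019  0.001]]
57.1 [0.    0.    0.001] 0.01881089627513406 [-2.203 -5.854  4.097] 0.0010460908658056853
```

View pics/s2.png

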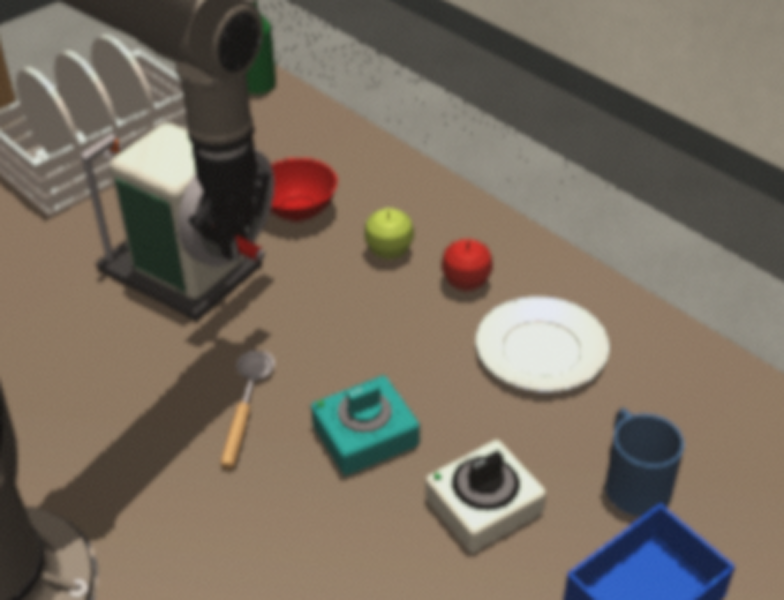

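The handle is in the fingers at (245,247) and all the bystanders are in place. The reverse push here, 3.9 N, is close to the fitted friction level of 4.1–4.6 N, so gravity pull is about zero. Handing in.

```bash
python3 -c "
from h import *
job.job_done()"
```

```text
the job is handed in; nothing more can be done
```

I turned the dial to its stop, felt the flywheel over a full turn, and handed in with the heavy side at the bottom as best I could measure. The arm was still holding the handle. The hand-in gave no verdict, and it came about 57 s into the 72 s allowed.

- **Dial:** it is fully anticlockwise. A sharp rise in torque marked the stop, and a camera check put the bar within about 0.01 rad of the off line.
- **Wheel:** I turned it slowly through a full turn one way and most of a turn back. I then brought the handle to −1.47 rad, where I judged the heavy side to be straight down.
- **Last checks:** the arm was at rest, the fingers were closed on the handle at 19 mm, and the bystanders looked undisturbed. The push needed there was 3.9 N, near the fitted friction level, which fits the heavy side being at the bottom.

**Disagreements:**
- **Heavy-side angle:** the separate estimates ran from about −1.3 to −1.6 rad, with one rougher one near −1.7. That is mostly within the 0.35 rad tolerance around the angle I chose.
- **Friction:** the fit gave about 4–4.6 N at the handle instead of the stated 7 N. I think this is because I read the forces at rest after each step. The first, faster readings were dominated by the wheel coasting, so I did not use them.
- **Heavy-side pull:** the fitted pull was about 5 N, inside the stated 3.9–6.2 N.

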